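# Weigh a cheese on the pillar spring balance

## Robot

A 6-joint arm with a two-finger parallel gripper is mounted at the origin on a cart in front of the work surface, level with it; the furniture and walls round the work are solid. World frame = base frame: x ahead of the robot, y to its left, z up, the work surface at z = 0. Lengths are in m, angles in rad, forces in N, time in s.
With the tool pointing down it reaches from about 0.35 to 0.85 m from the base axis. Payload 8.1 kg.
Tool frame: the origin (TCP) lies on the centre line of the jaws, within the pads' length; the fingertips stand 17 mm ahead of it and the grasp point (between the pads) lies 2 mm behind it; x points along the fingers, z is the direction in which the jaws open and shut, and the axes are right-handed (so a half turn about x gives the same grasp; the last joint's range is limited). The gripper opens to 93 mm and grips with 3 to 60 N. Pads are 15 mm wide; open, the fingers measure 128 mm over their backs; the gripper's body (75 mm by 188 mm) begins 65 mm behind the grasp point.
Start: joints at [-1.302, 0.13, 1.488, -0, 1.523, -0.085], TCP at [0.208, -0.563, 0.236] pointing down, gripper open.
Joint ranges: [-2.96, 2.96], [-0.89, 2.26], [0.02, 2.5], [-1.34, 4.48], [0, 2.73], [-2.66, 2.66]. Speed limits (rad/s): [2.39, 2.39, 2.79, 3.14, 3.14, 3.14].

## Interface

Orientations are given as a rotation vector (axis times angle).
In Python, from plant import telemetry, optics, workorder gives the robot as it stands.
- The arm moves only by the shell command python3 -m inch 'ROWS' [FORCE]. ROWS is JSON, a list that holds one entry, the list of rows, each a list of 7 numbers: the shift along the tool's x, y, z in m, then the turn, a rotation vector about the tool's x, y, z in rad, then the opening, from 0 (shut) to 1 (fully open). In form: [[[tx, ty, tz, ax, ay, az, grip], ...]]. A call has 1 to 20 rows; each row shifts and turns the pose as measured when the row begins, along the tool's axes as they then stand; what a row does not reach is not made up. A row lasts 1/10 s, in which the tool goes at most 50 mm and 8.59 degrees, less where a joint would pass 70% of its speed; a pose out of reach is approached as far as the arm can. A call is refused whole if a number of a shift passes 0.05 or a number of a turn 0.15, either way. A call with a gripper value outside its range is refused whole. The fingers move at their own pace and stop on an object; FORCE is the grip in N (left out, the last holds). Time passes only in rows, so rows that do not move let the fingers close. It gives the time, the measured TCP pose, the force and the opening at its end, in the units of the state.
- telemetry.read_state(): the state, without advancing time (a new reading comes with each control period).
- optics.read_camera(name): name is "scene" or "top" or "wrist"; returns a dict with "frame" (480x640x3 uint8, blue, green, red), "fx", "fy", "cx", "cy" (pixels), "rvec" (rotation vector, rad) and "tvec" (3), from world to camera coordinates, as OpenCV has them. Camera axes: x right, y down, z forward; pixel columns grow to the right and rows downward; lengths in m; the calibration is good to about 2 mm. A picture is of the moment at which its call begins. There is no depth.
- workorder.close_job(): hands the job in, once; it reports no verdict.
The state is a dict: "t": time; "q": joint angles; "dq": joint speeds; "joint_torque": joint torques, N m; "tool_pos": TCP position; "orientation": TCP orientation; "force": force on the tool from outside, world axes, zero at the start; "wrist_torque": the same for the moment, N m; "opening": finger opening in m.
Only numpy, scipy, OpenCV 4.12 (cv2) and the standard library are available. Lean on these libraries where they do the work, as an engineer would, in place of code of your own. Each camera call takes 0.05 s, during which the arm holds its last target. There are 200 camera calls.

## Task

Weigh the cheese that stands on the wire carrier: lift the carrier by its black grip, lead the bar of its bail over the tip of the spring balance's hook and seat it in the V, then let it down slowly, at 2 cm a second or less, and keep hold until the spring carries the whole load and none is left in the hand, so that the pointer never jumps or swings back, not even when you let go, and is not pushed past its last mark. Leave the carrier hanging freely with the cheese upright in its dish and the pointer at rest, and disturb nothing else on the table.

Things in the scene. Friction and masses are not known exactly. Their poses are not given: they have to be found in the camera images.
- grip (a point): centre of the carrier's black grip, an upright block 15 x 64 x 26 mm (thin along the carrier's x, long along its y), free on both broad faces: grasp it across the 15 mm. 230 mm above the dish's underside. The carrier is one rigid steel frame (0.13 kg) whose axes are this point's; with the cheese it weighs 0.35 to 0.91 kg, not known beforehand
- bail_bar (a point): middle of the carrier's straight round bail bar, 8 mm thick, along the carrier's y, 45 mm below the grip's centre, 185 mm above the dish's underside. The bare 17 mm between its two 17 mm wide collars must lie in the hook's V, either way round. Side rods run down to the dish 72 mm either side along y. 41 mm is free between the bar's underside and the cheese's tip
- dish (a point): centre of the inner floor of the carrier's round dish (134 mm across, 11 mm high), 4 mm above its underside
- cheese_mid (a point): middle of the pear-shaped cheese (114 mm across, 136 mm high) that stands loose in the dish, half-way up; its z is the cheese's long axis
- hook_seat (a point): where the axis of the bail bar lies when seated in the hook's V; goes down with the pointer, 264 mm above the table when unloaded. The hook is 8 mm round bar in this point's x-z plane: a 60 degree V open upward. Its lowest part is 15 mm below the seat; behind the V (+x) it humps to 13 mm above the seat and goes to the pillar, rigid sideways. Bring the bail bar parallel to this point's y
- balance: the spring balance, fixed to the table; origin on the table straight below the hook seat, x from the hook to the pillar. Pillar 62 mm wide, 316 mm high (screw on top to 328 mm), front face 112 mm behind the seat; U-shaped foot, 16 mm high, two legs 98 mm either side of the seat reaching 80 mm in front of it
- pointer (a joint): way of the hook and pointer down from zero, m: 0 unloaded, 60 mm per kg hung on it (spring 163.5 N/m, lightly damped, swings 2 to 3 times a second); the last mark (1.1 kg) is at 0.066 and the stop at 0.074
- loose_cheese: bystander: plain cheese standing on the table, origin under its middle
- big_weight: bystander: steel check weight with a knob, 47 mm across, 60 mm high, origin under its middle
- small_weight: bystander: smaller check weight with a knob, 38 mm across, 50 mm high, origin under its middle
- label_roll: bystander: white label roll, 68 mm across, 34 mm high, origin under its middle
- tape_ring: bystander: flat roll of masking tape, 103 mm across, 25 mm high, origin under its middle
- hook_tip (a point): top of the hook's upturned free tip, 15 mm in front (-x) of the seat and 14 mm above it. The bail has to pass over this tip from the -x side (the robot's side), the hook passing between bar and cheese, and then go down into the V

How it is judged:
On the way, in this order (a step that is already met when the one before it is completed fails the run):
1. the carrier is lifted off the table by its grip (height (world z) of dish above 0.024 m and contact force between the fingers and carrier above 2 N), for 0.2 s.
2. the bail bar lies in the V and the spring is taking up the load while the robot still holds the grip (distance between bail_bar and hook_seat below 0.008 m and value of joint pointer above 0.01 m and contact force between the fingers and carrier above 2 N), for 0.2 s.
At the end, for the whole second after the job is handed in: the bail bar lies in the hook's V (within 6 mm of its seat); the carrier hangs nearly level (7 degrees) and still (under 30 mm/s), the cheese upright (11 degrees) within 20 mm of the dish's centre; the pointer is more than 15 mm down and at rest (under 5 mm/s) (distance between bail_bar and hook_seat below 0.006 m and value of joint pointer above 0.015 m and velocity of joint pointer between -0.005 and 0.005 m/s and linear speed of carrier below 0.03 m/s and angle between dish's own z axis and vertical below 0.12 rad and angle between cheese_mid's own z axis and vertical below 0.2 rad and horizontal distance between cheese_mid and dish below 0.02 m and contact force between carrier and balance above 3 N); the robot touches nothing.
It fails at once if the pointer jumps down: faster than 50 mm/s (velocity of joint pointer above 0.05 m/s).
It fails at once if the pointer springs back up: faster than 40 mm/s (velocity of joint pointer below -0.04 m/s).
It fails at once if the pointer is pushed past its last mark (66 mm) (value of joint pointer above 0.067 m).
It fails at once if the cheese tips over or falls out of the dish (angle between cheese_mid's own z axis and vertical above 0.5 rad or horizontal distance between cheese_mid and dish above 0.06 m).
It fails at once if another thing on the table is moved by more than 20 mm (distance of any of loose_cheese, big_weight, small_weight, label_roll, tape_ring from where it was at the start of the episode above 0.02 m).
It also fails if it takes over 70 s, if anything falls off the work surface, if the arm or the gripper's body presses on something with over 40 N, if the wrist force passes 120 N, or if a joint passes its speed limit or range.

## Working session

There is one attempt and no reset: what is moved stays moved. The work goes in short steps, Python scripts to look and compute and a shell command to move; the robot and the scene stay as the last step left them, time stands still between calls to the robot, and variables do not carry over. Pictures are saved under pics/ and viewed, on a budget of 10 in all, crops included, one or two more only if the job needs it, and the job is handed in when it is done.

```bash
mkdir -p pics; ls
python3 - <<'E'
from plant import telemetry, optics
import cv2,json
s=telemetry.read_state(); print(s)
for n in ("scene","top"):
    c=optics.read_camera(n); cv2.imwrite(f"pics/{n}0.png",c["frame"])
    print(n,{k:v for k,v in c.items() if k!="frame"})
E
```

```text
pics
{'t': 0.0, 'q': array([-1.30241214e+00,  1.31168640e-01,  1.48926949e+00, -5.78736910e-06,
        1.52301197e+00, -8.53915315e-02]), 'dq': array([ 0.0017142 ,  0.00082257, -0.00104072,  0.00021136,  0.001829  ,
       -0.00036516]), 'joint_torque': array([ 7.51576881e-04, -5.59849405e+01, -4.91752481e+01,  7.67403748e-02,
        3.57854879e-02, -1.36710655e-04]), 'tool_pos': array([ 0.20774482, -0.56230954,  0.23458835]), 'orientation': array([ 0.94594151,  1.35751815, -0.94398517]), 'force': array([ 0.54542071,  0.29919203, -0.10344638]), 'wrist_torque': array([ 0.02327641, -0.06437638, -0.03717197]), 'opening': 0.0929383820494263}
scene {'fx': 525.2203010186149, 'fy': 525.2203010186149, 'cx': 322.97846316920544, 'cy': 241.2584144320063, 'rvec': array([ 0.69669371, -2.72586462,  1.00015822]), 'tvec': array([0.42754459, 0.39226865, 1.31380572])}
top {'fx': 583.8825366240907, 'fy': 583.8825366240907, 'cx': 319.24867841399583, 'cy': 236.08463414075825, 'rvec': array([ 2.11116901, -2.09018491,  0.09543146]), 'tvec': array([-0.10536792,  0.55527107,  1.49992954])}
```

View pics/scene0.png

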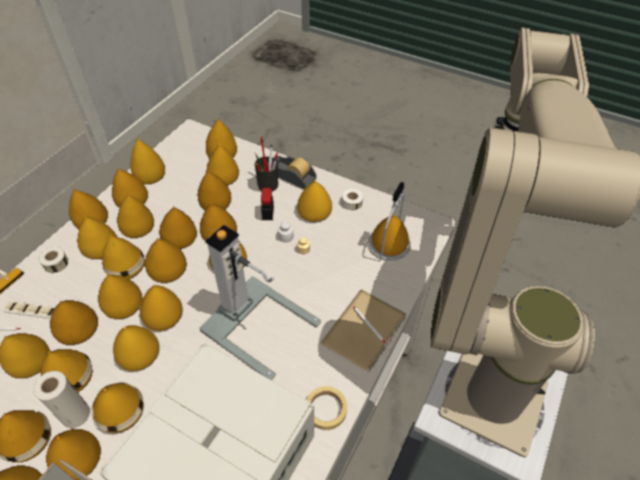

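View pics/top0.png

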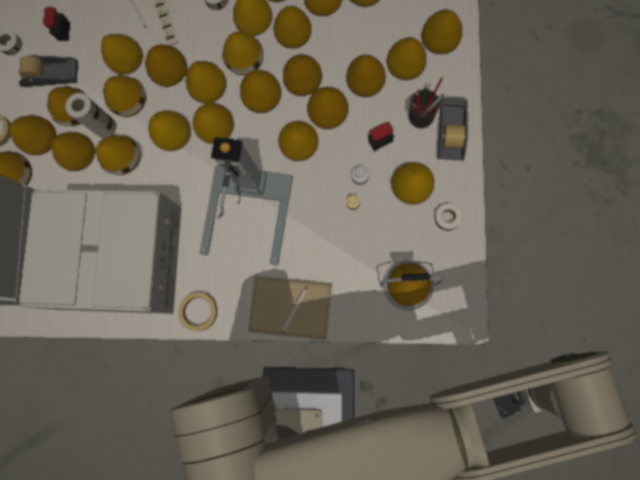

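```bash
cat > h.py <<'E'
import numpy as np,cv2
from plant import telemetry, optics
from scipy.spatial.transform import Rotation as R
def cam(n):
    c=optics.read_camera(n); c["K"]=np.array([[c["fx"],0,c["cx"]],[0,c["fy"],c["cy"]],[0,0,1.]]); return c
def ray(c,uv):
    M=cv2.Rodrigues(c["rvec"])[0]; d=M.T@np.linalg.inv(c["K"])@np.r_[uv,1.]; return -M.T@c["tvec"],d/np.linalg.norm(d)
def plane(c,uv,z):
    o,d=ray(c,uv); return o+d*(z-o[2])/d[2]
def tri(c1,u1,c2,u2):
    A=np.zeros((3,3));b=np.zeros(3);rs=[ray(c1,u1),ray(c2,u2)]
    for o,d in rs: P=np.eye(3)-np.outer(d,d);A+=P;b+=P@o
    p=np.linalg.solve(A,b); return p,[np.linalg.norm((np.eye(3)-np.outer(d,d))@(p-o)) for o,d in rs]
def proj(c,p): return cv2.projectPoints(np.array(p,float).reshape(-1,3),c["rvec"],c["tvec"],c["K"],None)[0].reshape(-1,2)
E
python3 - <<'E'
from h import *
s=cv2.imread("pics/scene0.png");t=cv2.imread("pics/top0.png")
def cr(im,x,y,w,h,f): return cv2.resize(im[y:y+h,x:x+w],None,fx=f,fy=f,interpolation=cv2.INTER_CUBIC)
a=np.vstack([np.hstack([cr(t,190,130,130,100,3),cr(s,190,215,130,100,3)]),np.hstack([cr(t,360,235,130,100,3),cr(s,340,170,130,100,3)])])
cv2.imwrite("pics/crop1.png",a)
for n,im,(x,y,w,h) in (("top",t,(375,255,70,50)),("scene",s,(375,175,45,40))):
    m=(im[y:y+h,x:x+w].max(2)<45).astype(np.uint8)
    k,l,st,ce=cv2.connectedComponentsWithStats(m)
    for i in range(1,k):
        if st[i,4]>15:
            pts=np.argwhere(l==i)[:,::-1].astype(np.float32)
            print(n,st[i],ce[i]+[x,y],cv2.minAreaRect(pts))
E
```

```text
top [ 27  19  28   6 142] [414.88732394 276.26056338] ((40.5, 21.5), (27.0, 5.0), 0.0)
scene [19  8  9 18 75] [397.90666667 191.36      ] ((22.838464736938477, 16.407691955566406), (4.34121561050415, 18.729244232177734), 29.74488067626953)
```

View pics/crop1.png

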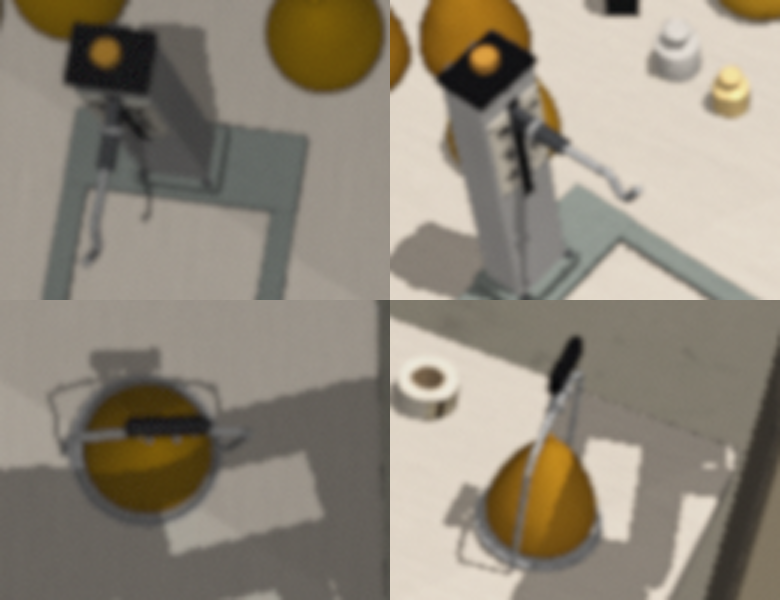

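Run:
```python
from h import *
np.set_printoptions(precision=4,suppress=True)
cs=cam("scene");ct=cam("top")
p,e=tri(ct,[414.9,276.3],cs,[397.9,191.4]); print("grip",p,e)
p=tri(ct,[219.5,216],cs,[270.7,279]); print("tip",p)
t=ct["frame"].astype(float)
# grip axis: weighted PCA of darkness
x0,y0=398,268; g=t[y0:290,x0:436].max(2); m=(g<45)
ys,xs=np.nonzero(m); q=np.c_[xs+x0,ys+y0]
vx,vy,cx,cy=cv2.fitLine(q.astype(np.float32),cv2.DIST_L2,0,.01,.01).ravel()
a=plane(ct,[cx-12*vx,cy-12*vy],.24);b=plane(ct,[cx+12*vx,cy+12*vy],.24)
print("grip dir",np.degrees(np.arctan2(*(b-a)[[0,1]][::1]))," vec",(b-a)/np.linalg.norm(b-a))
# foot mask
hsv=cv2.cvtColor(ct["frame"],cv2.COLOR_BGR2HSV); print(hsv[240,208],hsv[240,281],hsv[240,240],hsv[182,282])
f=ct["frame"].astype(int); d=f[:,:,1]-f[:,:,2]; 
m=(d>6).astype(np.uint8); m[:160]=0;m[275:]=0;m[:,:195]=0;m[:,300:]=0
for lo,hi,rows in ((195,240,range(205,245)),(255,300,range(215,258))):
    L=[];Rr=[]
    for r in rows:
        c=np.nonzero(m[r,lo:hi])[0]
        if len(c)>5: L.append([lo+c[0]-.0,r]);Rr.append([lo+c[-1]+0.,r])
    for E in (L,Rr):
        v=cv2.fitLine(np.float32(E),cv2.DIST_HUBER,0,.01,.01).ravel()
        k=lambda r: [v[2]+(r-v[3])*v[0]/v[1],r]
        a=plane(ct,k(250),.016);b=plane(ct,k(190),.016);print("leg edge",a,b,"yaw",np.degrees(np.arctan2(b[1]-a[1],b[0]-a[0])))
k,l,st,ce=cv2.connectedComponentsWithStats(m); print(st[st[:,4]>50])
pts=np.argwhere(m)[:,::-1]
# leg ends
for lo,hi in ((195,240),(255,300)):
    c=pts[(pts[:,0]>lo)&(pts[:,0]<hi)]; e=c[c[:,1]>=c[:,1].max()-1]; print("end",e.mean(0),plane(ct,e.mean(0)+[0,.5],.016))
```

```text
grip [ 0.4334 -0.3326  0.2287] [np.float64(0.0004166858789207527), np.float64(0.00041668587892067314)]
tip (array([0.5655, 0.1137, 0.2652]), [np.float64(0.0005263601885313741), np.float64(0.0005263601885315468)])
grip dir 178.04499255804572  vec [ 0.0341 -0.9994  0.    ]
[ 60  13 102] [ 40  15 105] [ 18  27 162] [ 70  14 106]Traceback (most recent call last):
  File "<stdin>", line 23, in <module>
cv2.error: OpenCV(4.12.0) /io/opencv/modules/imgproc/src/linefit.cpp:618: error: (-215:Assertion failed) npoints2 >= 0 || npoints3 >= 0 in function 'fitLine'
```

Run:
```python
from h import *
np.set_printoptions(precision=4,suppress=True)
cs=cam("scene");ct=cam("top")
f=ct["frame"].astype(int); m=((f[:,:,2]<130)&(f[:,:,1]>f[:,:,2]-2)).astype(np.uint8)
for lo,hi,rows in ((195,240,range(215,245)),(255,300,range(215,255))):
    L=[];Rr=[]
    for r in rows:
        c=np.nonzero(m[r,lo:hi])[0]
        if len(c)>5: L.append([lo+c[0]-.5,r]);Rr.append([lo+c[-1]+.5,r])
    for E in (L,Rr):
        v=cv2.fitLine(np.float32(E),cv2.DIST_HUBER,0,.01,.01).ravel()
        k=lambda r: [v[2]+(r-v[3])*v[0]/v[1],r]
        a=plane(ct,k(250),.016);b=plane(ct,k(190),.016);print("leg edge",len(E),a,b,"yaw",np.degrees(np.arctan2(b[1]-a[1],b[0]-a[0])))
m[275:]=0;m[:200]=0
pts=np.argwhere(m)[:,::-1]
for lo,hi in ((195,240),(262,300)):
    c=pts[(pts[:,0]>lo)&(pts[:,0]<hi)]; e=c[c[:,1]>=c[:,1].max()-1]; print("end",e.mean(0),plane(ct,e.mean(0)+[0,.5],.016))
def cr(im,x,y,w,h,f): return cv2.resize(im[y:y+h,x:x+w],None,fx=f,fy=f,interpolation=cv2.INTER_CUBIC)
cv2.imwrite("pics/crop2.png",np.hstack([cr(ct["frame"],205,175,40,50,10),cr(cs["frame"],240,245,40,50,10)]))
```

```text
leg edge 30 [0.5211 0.2281 0.016 ] [0.6885 0.2024 0.016 ] yaw -8.743614184027136
leg edge 30 [0.5212 0.2038 0.016 ] [0.6884 0.1805 0.016 ] yaw -7.910745185699848
leg edge 40 [0.5222 0.0298 0.016 ] [0.6881 0.008  0.016 ] yaw -7.5002337649111395
leg edge 40 [0.5223 0.0075 0.016 ] [ 0.688 -0.015  0.016] yaw -7.745404883723485
end [203.8333 253.3333] [0.5106 0.2153 0.016 ]
end [274.4167 263.4167] [0.4846 0.0215 0.016 ]
```

View pics/crop2.png

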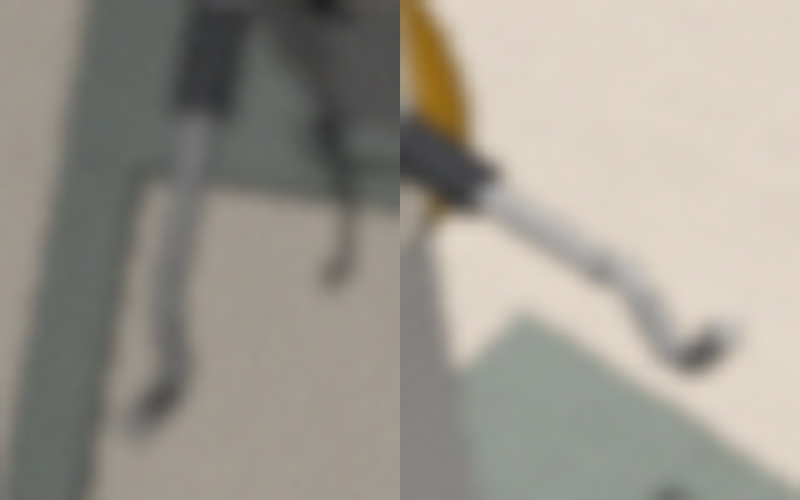

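Run:
```python
from h import *
np.set_printoptions(precision=4,suppress=True)
cs=cam("scene");ct=cam("top")
print(tri(ct,[218.2,216.6],cs,[272.3,277.7]), plane(ct,[218.2,216.6],.278),plane(cs,[272.3,277.7],.278))
x=np.array([.9907,-.1357,0])
for S in ([.5769,.1075,.264],):
    S=np.array(S); 
    for nm,o,z in (("tip",-.015,.012),("low",0,-.011),("hump",.02,.009)):
        P=S+o*x+[0,0,z]; print(nm,P,(proj(ct,P)-[204.5,174.5])*10,(proj(cs,P)-[239.5,244.5])*10+[400,0])
# arm: tool axes for start
s=telemetry.read_state(); print(R.from_rotvec(s["orientation"]).as_matrix())
```

```text
(array([0.5614, 0.1141, 0.2741]), [np.float64(0.00044183970754278486), np.float64(0.00044183970754288975)]) [0.561  0.1132 0.278 ] [0.5592 0.1164 0.278 ]
tip [0.562  0.1095 0.276 ] [[155.2891 418.462 ]] [[733.8234 311.2449]]
low [0.5769 0.1075 0.253 ] [[190.5858 375.212 ]] [[690.21   338.6334]]
hump [0.5967 0.1048 0.273 ] [[185.4985 272.542 ]] [[618.5392 246.2391]]
[[-0.      0.9381  0.3465]
 [ 0.0002  0.3465 -0.9381]
 [-1.      0.     -0.0002]]
```

```bash
cat > st.py <<'E'
from h import *
import sys
np.set_printoptions(precision=4,suppress=True)
s=telemetry.read_state(); M=R.from_rotvec(s["orientation"]).as_matrix(); z=M[:,2]
print("t",s["t"],"pos",s["tool_pos"],"yaw",np.degrees(np.arctan2(z[1],z[0])),"toolx",M[:,0],"F",s["force"],"T",s["wrist_torque"],"open",s["opening"])
if len(sys.argv)>3:
    g=np.array(list(map(float,sys.argv[1:4]))); print("need tool shift",M.T@(g-s["tool_pos"]))
if len(sys.argv)>4:
    y=np.radians(float(sys.argv[4])); G=np.array([[0,-np.sin(y),np.cos(y)],[0,np.cos(y),np.sin(y)],[-1,0,0.]]).T
    G=np.array([[0,0,-1],[np.sin(-y)*-1*-1,0,0],[0,0,0]]) # replaced below
    zx=np.array([np.cos(y),np.sin(y),0]); xx=np.array([0,0,-1.]); G=np.c_[xx,np.cross(zx,xx),zx]
    print("need rotvec",R.from_matrix(M.T@G).as_rotvec())
E
sed -i '/G=np.array/d' st.py; sed -i 's/^    zx=/    y=np.radians(float(sys.argv[4])); zx=/' st.py
python3 -m inch '[[[-0.01,0,0,-0.139,0,0,1],[-0.01,0,0,-0.139,0,0,1],[-0.01,0,0,-0.139,0,0,1],[-0.01,0,0,-0.139,0,0,1],[-0.01,0,0,-0.139,0,0,1],[-0.01,0,0,-0.139,0,0,1],[-0.01,0,0,-0.139,0,0,1],[-0.01,0,0,-0.139,0,0,1],[-0.01,0,0,-0.139,0,0,1],[0,0,0,0,0,0,1]]]' 40
python3 st.py .4334 -.3326 .31 1.95
```

```text
t: 1.4
tool_pos: [0.2077, -0.5623, 0.3281]
orientation: [-0.064, 1.57, 0.068]
force: [0.0, -0.8, -0.0]
opening: 0.0933
t 1.4 pos [ 0.2077 -0.5623  0.3281] yaw 4.815884574261026 toolx [-0.0005  0.002  -1.    ] F [ 0.0179 -0.8348 -0.0219] T [-0.0079 -0.1396  0.0053] open 0.09325962612580102
need tool shift [0.0184 0.2099 0.2441]
need rotvec [ 0.05   -0.0004 -0.002 ]
```

```bash
python3 -m inch '[[[0,0.022,0.028,0.05,0,0,1],[0,0.0232,0.0273,0,0,0,1],[0,0.0232,0.0273,0,0,0,1],[0,0.0232,0.0273,0,0,0,1],[0,0.0232,0.0273,0,0,0,1],[0,0.0232,0.0273,0,0,0,1],[0,0.0232,0.0273,0,0,0,1],[0,0.0232,0.0273,0,0,0,1],[0,0.0232,0.0273,0,0,0,1],[0,0,0,0,0,0,1]]]'
python3 st.py .4334 -.3326 .31 1.95
python3 - <<'E'
from h import *
c=cam("wrist");cv2.imwrite("pics/w1.png",c["frame"])
print(proj(c,[[.4334,-.3326,.2287],[.4334,-.3326,.185]]))
E
```

```text
t: 2.4
tool_pos: [0.4571, -0.3419, 0.3213]
orientation: [0.021, 1.574, -0.011]
force: [-0.2, -1.1, -0.4]
opening: 0.0929
t 2.4 pos [ 0.4571 -0.3419  0.3213] yaw -1.1939567891186036 toolx [-0.0033  0.0063 -1.    ] F [-0.2123 -1.1268 -0.4069] T [-0.0869 -0.1007 -0.0414] open 0.09294619046809628
need tool shift [ 0.0114  0.0087 -0.0239]
need rotvec [-0.0549 -0.0033 -0.0063]
[[284.03877838 236.95722604]
 [289.58387652 219.34445615]]
```

View pics/w1.png

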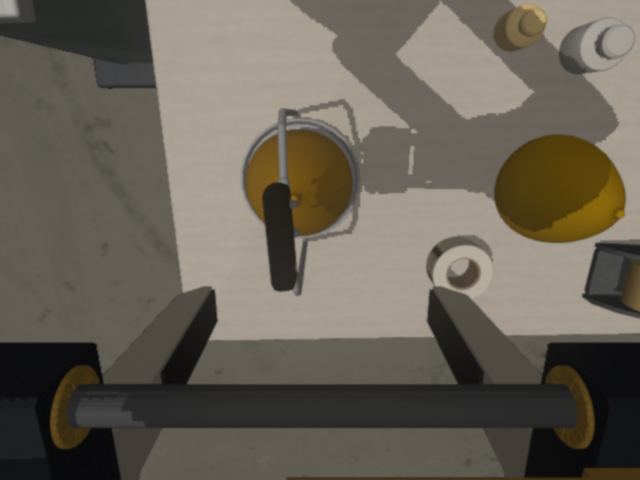

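```bash
python3 - <<'E'
from h import *
c=cam("wrist"); f=c["frame"]
x0,y0=250,170; m=(f[y0:310,x0:310].max(2)<60).astype(np.uint8)
k,l,st,ce=cv2.connectedComponentsWithStats(m); i=1+st[1:,4].argmax(); print(st[i],ce[i]+[x0,y0])
q=(np.argwhere(l==i)[:,::-1]+[x0,y0]).astype(np.float32)
# left silhouette edge & right edge lines
for fn in (min,max):
    E=np.float32([[fn(q[q[:,1]==r,0])+(.5 if fn is max else -.5),r] for r in range(200,285)])
    v=cv2.fitLine(E,cv2.DIST_HUBER,0,.01,.01).ravel()
    k=lambda r:[v[2]+(r-v[3])*v[0]/v[1],r]
    for z in (.217,.243):
        a,b=plane(c,k(200),z),plane(c,k(280),z); d=a-b; print(fn.__name__,z,(a+b)/2,np.degrees(np.arctan2(-d[0],d[1])))
v=cv2.fitLine(q,cv2.DIST_L2,0,.01,.01).ravel(); print(plane(c,ce[i]+[x0,y0],.23), -ray(c,[0,0])[0])
print("cam",ray(c,[0,0])[0])
E
python3 st.py .4330 -.3326 .29 2
```

```text
[  15   11   34  108 2704] [281.8964497 233.4933432]
min 0.217 [ 0.42134487 -0.34000579  0.217     ] 3.000400271269777
min 0.243 [ 0.42503965 -0.33200989  0.243     ] 3.0004002712697693
max 0.217 [ 0.43796853 -0.34032704  0.217     ] 1.1733344668242998
max 0.243 [ 0.4399628  -0.33229828  0.243     ] 1.1733344668242713
[ 0.43093107 -0.33130865  0.23      ] [-0.45746407  0.26183992 -0.47116935]
cam [ 0.45746407 -0.26183992  0.47116935]
t 2.5 pos [ 0.4548 -0.3442  0.3213] yaw -1.2345888974272636 toolx [-0.0048  0.0052 -1.    ] F [-0.548  -0.9775  0.5474] T [-0.0235 -0.1595 -0.0471] open 0.09300780595551413
need tool shift [ 0.0315  0.011  -0.0219]
need rotvec [-0.0565 -0.0047 -0.0052]
```

```bash
python3 -m inch '[[[0.015,0.012,-0.022,-0.056,-0.005,-0.005,1],[0.015,0,0,0,0,0,1],[0,0,0,0,0,0,1],[0,0,0,0,0,0,1]]]'
python3 st.py .4325 -.3318 .230 2
```

```text
t: 2.9
tool_pos: [0.4296, -0.3345, 0.289]
orientation: [-0.019, 1.573, 0.019]
force: [0.2, -0.1, -0.5]
opening: 0.0932
t 2.9 pos [ 0.4296 -0.3345  0.289 ] yaw 1.3820103802338108 toolx [-0.0018  0.0001 -1.    ] F [ 0.2494 -0.0923 -0.4599] T [-0.0285 -0.0677 -0.0062] open 0.0931782552782886
need tool shift [0.059  0.0026 0.003 ]
need rotvec [-0.0108 -0.0018 -0.0001]
```

```bash
python3 -m inch '[[[0.015,0.0026,0.003,-0.01,0,0,1],[0.02,0,0,0,0,0,1],[0.02,0,0,0,0,0,1],[0.005,0,0,0,0,0,1],[0,0,0,0,0,0,1],[0,0,0,0,0,0,1]]]'
python3 st.py .4325 -.3318 .230 2
```

```text
t: 3.5
tool_pos: [0.4347, -0.3347, 0.2279]
orientation: [-0.026, 1.569, 0.021]
force: [-0.3, 0.9, 0.3]
opening: 0.0932
t 3.5 pos [ 0.4347 -0.3347  0.2279] yaw 1.734363453848316 toolx [ 0.0019 -0.0031 -1.    ] F [-0.3106  0.9181  0.2981] T [ 0.0178 -0.1058 -0.0039] open 0.09320254526493917
need tool shift [-0.0021  0.003  -0.0021]
need rotvec [-0.0046  0.0018  0.0032]
```

```bash
python3 -m inch '[[[-0.001,0.003,-0.002,-0.005,0.002,0.003,1],[0,0,0,0,0,0,0.4],[0,0,0,0,0,0,0.3],[0,0,0,0,0,0,0.2],[0,0,0,0,0,0,0.1],[0,0,0,0,0,0,0],[0,0,0,0,0,0,0],[0,0,0,0,0,0,0],[0,0,0,0,0,0,0],[0,0,0,0,0,0,0]]]' 40
python3 st.py .4325 -.3318 .230 2
```

```text
t: 4.5
tool_pos: [0.4338, -0.3328, 0.2328]
orientation: [-0.031, 1.567, 0.025]
force: [-0.3, -0.5, -0.1]
opening: 0.0256
t 4.5 pos [ 0.4338 -0.3328  0.2328] yaw 2.0440541437592152 toolx [ 0.0038 -0.0038 -1.    ] F [-0.2601 -0.5383 -0.1325] T [-0.0567 -0.1272  0.0082] open 0.02563003615139787
need tool shift [ 0.0028  0.001  -0.0013]
need rotvec [0.0008 0.0036 0.004 ]
```

```bash
python3 -m inch '[[[0.003,0.001,-0.001,0,0.003,0.003,0],[0,0,0,0,0,0,0],[0,0,0,0,0,0,0],[0,0,0,0,0,0,0],[0,0,0,0,0,0,0]]]' 40
python3 st.py .4325 -.3318 .230 2
```

```text
t: 5.0
tool_pos: [0.4322, -0.3317, 0.2293]
orientation: [-0.028, 1.571, 0.028]
force: [-0.4, 0.7, 0.8]
opening: 0.0149
t 5.0 pos [ 0.4322 -0.3317  0.2293] yaw 2.0313021864971805 toolx [-0.0008 -0.0002 -1.    ] F [-0.4235  0.6763  0.8226] T [-0.0233 -0.0469  0.0704] open 0.014890075651627041
need tool shift [-0.0007 -0.0001  0.0003]
need rotvec [ 0.0005 -0.0008  0.0002]
```

```bash
python3 -m inch '[[[-0.002,0,0,0,0,0,0],[-0.002,0,0,0,0,0,0],[-0.003,0,0,0,0,0,0],[-0.004,0,0,0,0,0,0],[-0.005,0,0,0,0,0,0],[-0.005,0,0,0,0,0,0],[-0.005,0,0,0,0,0,0],[-0.005,0,0,0,0,0,0],[-0.005,0,0,0,0,0,0],[-0.005,0,0,0,0,0,0],[-0.005,0,0,0,0,0,0],[-0.005,0,0,0,0,0,0],[-0.005,0,0,0,0,0,0],[-0.005,0,0,0,0,0,0],[-0.004,0,0,0,0,0,0],[-0.003,0,0,0,0,0,0],[-0.002,0,0,0,0,0,0],[0,0,0,0,0,0,0],[0,0,0,0,0,0,0],[0,0,0,0,0,0,0]]]' 40
python3 st.py .4322 -.3317 .3325 2
```

```text
t: 7.0
tool_pos: [0.4313, -0.3304, 0.3018]
orientation: [-0.025, 1.576, 0.032]
force: [-0.5, 0.0, -6.0]
opening: 0.0149
t 7.0 pos [ 0.4313 -0.3304  0.3018] yaw 2.045028221504304 toolx [-0.005   0.0044 -1.    ] F [-0.5372  0.0041 -6.0384] T [-0.0141 -0.0888  0.0042] open 0.014942643361930595
need tool shift [-0.0307 -0.0012  0.0007]
need rotvec [ 0.0008 -0.0049 -0.0046]
```

```bash
python3 -m inch '[[[-0.003,0.004,0.001,0.01,0,0,0],[-0.003,0.008,0.002,0.01,0,0,0],[-0.003,0.012,0.002,0.01,0,0,0],[-0.003,0.016,0.003,0.01,0,0,0],[-0.003,0.018,0.004,0.01,0,0,0],[-0.003,0.02,0.004,0.01,0,0,0],[-0.003,0.02,0.004,0.01,0,0,0],[-0.003,0.02,0.004,0.01,0,0,0],[-0.002,0.02,0.004,0.01,0,0,0],[-0.002,0.02,0.004,0.01,0,0,0],[-0.001,0.02,0.004,0.01,0,0,0],[0,0.02,0.004,0.01,0,0,0],[0,0.02,0.004,0.01,0,0,0],[0,0.02,0.004,0.01,0,0,0],[0,0.018,0.004,0.01,0,0,0],[0,0.016,0.003,0.01,0,0,0],[0,0.012,0.002,0.01,0,0,0],[0,0.008,0.002,0,0,0,0],[0,0.004,0.001,0,0,0,0],[0,0,0,0,0,0,0]]]' 40
python3 st.py .5169 .1191 .3323 -7.8
```

```text
t: 9.0
tool_pos: [0.5115, -0.0158, 0.3388]
orientation: [0.121, 1.568, -0.11]
force: [-0.8, -0.8, -6.5]
opening: 0.015
t 9.0 pos [ 0.5115 -0.0158  0.3388] yaw -8.411762638726435 toolx [ 0.0004  0.0072 -1.    ] F [-0.8118 -0.7744 -6.4501] T [-0.3339  0.019  -0.0194] open 0.014993238269404855
need tool shift [ 0.0075  0.1342 -0.0143]
need rotvec [-0.0107 -0.0006 -0.0072]
```

```bash
python3 -m inch '[[[0.001,0.005,-0.001,-0.01,0,-0.007,0],[0.001,0.01,-0.001,0,0,0,0],[0.001,0.014,-0.001,0,0,0,0],[0.001,0.015,-0.002,0,0,0,0],[0.001,0.015,-0.002,0,0,0,0],[0,0.015,-0.002,0,0,0,0],[0,0.015,-0.002,0,0,0,0],[0,0.014,-0.001,0,0,0,0],[0,0.01,-0.001,0,0,0,0],[0,0.008,-0.001,0,0,0,0],[0,0.005,0,0,0,0,0],[0,0.003,0,0,0,0,0],[0,0,0,0,0,0,0],[0,0,0,0,0,0,0],[0,0,0,0,0,0,0],[0,0,0,0,0,0,0]]]' 40
python3 st.py .5169 .1191 .3323 -7.8
```

```text
t: 10.6
tool_pos: [0.5147, 0.1231, 0.3324]
orientation: [0.109, 1.57, -0.11]
force: [-1.0, 0.9, -6.4]
opening: 0.0147
t 10.6 pos [0.5147 0.1231 0.3324] yaw -7.999774709277157 toolx [-0.0021 -0.0003 -1.    ] F [-0.9984  0.8879 -6.4399] T [-0.0429 -0.1052 -0.0524] open 0.014708492329854328
need tool shift [ 0.0001 -0.0036  0.0027]
need rotvec [-0.0035 -0.0021  0.0006]
```

Run:
```python
from h import *
np.set_printoptions(precision=1,suppress=True)
a=cam("wrist");b=cam("scene");
cv2.imwrite("pics/w2.png",a["frame"])
S=np.array([.5763,.1121,.264]);x=np.array([.9907,-.1357,0])
im=b["frame"]; c=cv2.resize(im[185:345,180:340],None,fx=3,fy=3,interpolation=cv2.INTER_CUBIC)
cv2.imwrite("pics/ws2.png",np.hstack([cv2.resize(a["frame"],(480,360))if 0 else c[:480], cv2.resize(a["frame"][:360,160:480],(427,480))])[:, :800])
print(proj(a,[S,S-.015*x+[0,0,.014]]),proj(b,[S]))
```

```text
[[434.7 267.5]
 [413.1 277.2]] [[267.4 277.1]]
```

View pics/ws2.png

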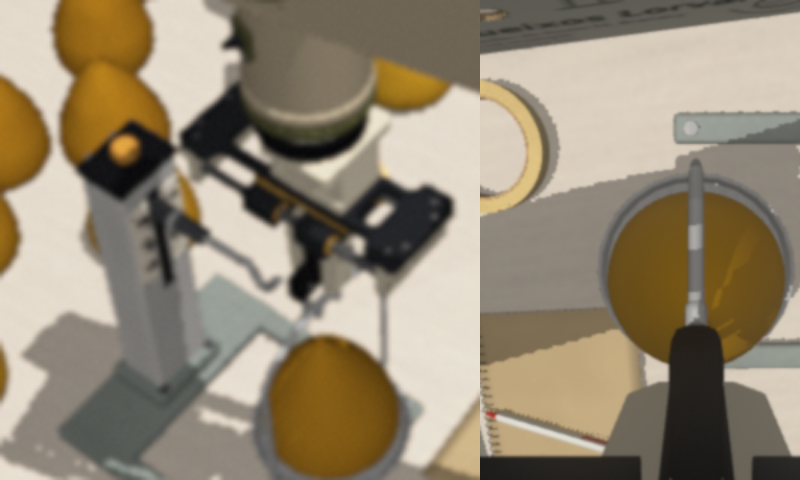

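Run:
```python
from h import *
a=cv2.imread("pics/w2.png")[150:350,260:520]
cv2.imwrite("pics/w2c.png",cv2.resize(a,None,fx=3,fy=3,interpolation=cv2.INTER_CUBIC))
```

```text
(no output)
```

View pics/w2c.png

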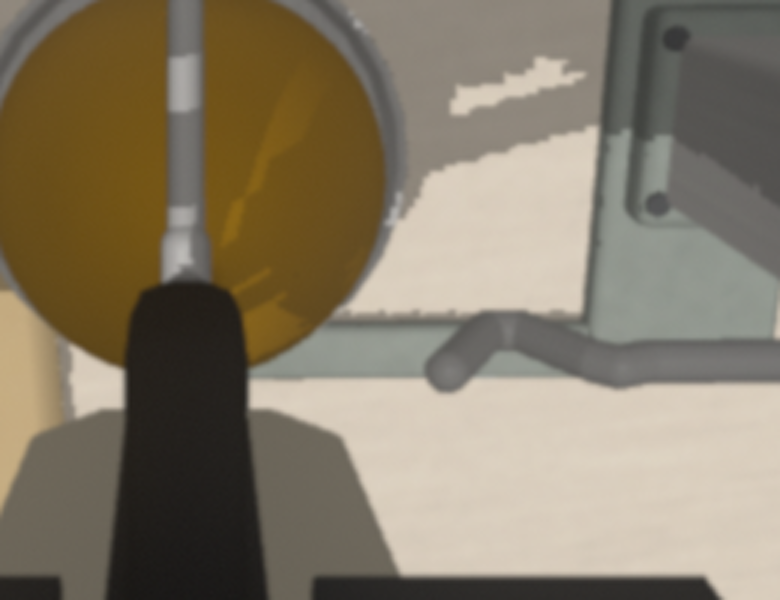

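Run:
```python
from h import *
np.set_printoptions(precision=4,suppress=True)
c=cam("wrist");s=telemetry.read_state();P=s["tool_pos"];print(P, s["t"])
f=lambda u,v:[260+u/3-.33,150+v/3-.33]
yw=np.radians(-7.9);ux=np.array([np.cos(yw),np.sin(yw),0]);uy=np.array([-np.sin(yw),np.cos(yw),0])
for nm,uv,z in (("tip",(445,370),.276),("bar far",(185,80),.288+.004),("collar outer",(186,226),.288),("Vbottom",(508,330),.253),("stem",(700,360),.277)):
    p=plane(c,f(*uv),z); print(nm,p,"rel TCP along,across",(p-P)@ux,(p-P)@uy)
```

```text
[0.5147 0.1232 0.3324] 10.75
tip [0.5593 0.1161 0.276 ] rel TCP along,across 0.04512082010564694 -0.0009584405204768939
bar far [0.5212 0.1758 0.292 ] rel TCP along,across -0.0008386192648115109 0.05296417029495045
collar outer [0.518  0.1519 0.288 ] rel TCP along,across -0.0007211010819029502 0.02881506536293502
Vbottom [0.5759 0.1129 0.253 ] rel TCP along,across 0.061972692673436046 -0.0018566753969906542
stem [0.6037 0.1122 0.277 ] rel TCP along,across 0.08961142607250887 0.0013176659026021501
```

Run:
```python
from h import *
np.set_printoptions(precision=4,suppress=True)
c=cam("wrist");s=telemetry.read_state();P=s["tool_pos"]
yw=np.radians(-7.9);ux=np.array([np.cos(yw),np.sin(yw),0]);uy=np.array([-np.sin(yw),np.cos(yw),0])
f=c["frame"]
# profile along the bar column and width per row
for r in range(112,250,1):
    row=f[r,300:345].astype(int); sat=row.max(1)-row.min(1)
    n=np.nonzero(sat<28)[0]
    if r<135 or r>205: print(r,f[r,321].tolist(),len(n),end=" | ")
print()
for nm,uv,z in (("grip end",(322,244.5),.346),("grip end mid",(322,244.5),.320),("bend",(321,122),.288)):
    p=plane(c,uv,z); print(nm,(p-P)@ux,(p-P)@uy)
for a in (72,25.5,8.5,32): print(a,proj(c,[P+uy*a/1000+[0,0,-.0443+.004]]))
print(s["orientation"],R.from_rotvec(s["orientation"]).as_matrix()[:,0])
```

```text
112 [179, 194, 206] 29 | 113 [149, 162, 171] 35 | 114 [128, 139, 147] 35 | 115 [124, 135, 142] 34 | 116 [124, 135, 142] 38 | 117 [124, 134, 142] 41 | 118 [116, 125, 132] 40 | 119 [100, 106, 110] 40 | 120 [90, 94, 96] 40 | 121 [88, 91, 93] 40 | 122 [88, 91, 93] 40 | 123 [92, 94, 96] 40 | 124 [101, 103, 105] 41 | 125 [106, 109, 110] 40 | 126 [108, 111, 112] 45 | 127 [107, 110, 111] 45 | 128 [108, 110, 112] 45 | 129 [107, 110, 112] 45 | 130 [108, 110, 112] 45 | 131 [107, 110, 112] 45 | 132 [108, 110, 112] 45 | 133 [108, 110, 112] 45 | 134 [108, 110, 112] 45 | 206 [112, 114, 117] 12 | 207 [112, 115, 117] 12 | 208 [112, 114, 117] 12 | 209 [112, 115, 117] 12 | 210 [112, 115, 117] 12 | 211 [112, 115, 117] 12 | 212 [112, 115, 117] 12 | 213 [112, 115, 117] 12 | 214 [112, 115, 117] 12 | 215 [112, 115, 118] 12 | 216 [113, 116, 117] 12 | 217 [112, 115, 117] 12 | 218 [114, 117, 119] 12 | 219 [127, 130, 132] 12 | 220 [151, 154, 156] 12 | 221 [163, 165, 168] 12 | 222 [164, 167, 170] 12 | 223 [165, 167, 170] 12 | 224 [159, 162, 164] 12 | 225 [143, 145, 148] 12 | 226 [134, 137, 139] 12 | 227 [139, 143, 145] 13 | 228 [149, 152, 154] 14 | 229 [157, 160, 162] 15 | 230 [164, 168, 169] 16 | 231 [172, 175, 177] 16 | 232 [177, 179, 182] 16 | 233 [179, 182, 184] 16 | 234 [179, 182, 185] 16 | 235 [180, 183, 186] 16 | 236 [180, 183, 186] 16 | 237 [171, 174, 177] 16 | 238 [140, 143, 145] 16 | 239 [117, 120, 122] 16 | 240 [102, 104, 107] 16 | 241 [87, 90, 92] 16 | 242 [78, 80, 83] 16 | 243 [60, 62, 66] 16 | 244 [37, 42, 45] 16 | 245 [25, 30, 36] 19 | 246 [23, 29, 35] 22 | 247 [23, 29, 35] 28 | 248 [25, 31, 35] 30 | 249 [24, 30, 35] 30 | 
grip end -0.0004913773083114062 0.03782166013588833
grip end mid -0.0005289767282269995 0.0293544999821518
bend -0.0009800481840879314 0.07681014804198774
72 [[323.1946 133.5174]]
25.5 [[323.1872 234.048 ]]
8.5 [[323.1847 267.4206]]
32 [[323.1882 220.8382]]
[ 0.1092  1.5701 -0.1098] [-0.0021 -0.0002 -1.    ]
```

```bash
python3 -m inch '[[[0,-0.001,0.002,0,0,0,0],[0,-0.001,0.004,0,0,0,0],[0,-0.001,0.005,0,0,0,0],[0,0,0.005,0,0,0,0],[0,0,0.005,0,0,0,0],[0,0,0.004,0,0,0,0],[0,0,0.003,0,0,0,0],[0,0,0.002,0,0,0,0],[0,0,0,0,0,0,0],[0,0,0,0,0,0,0]]]' 40
python3 st.py .5757 .1115 .3324 -7.9
python3 - <<'E'
from h import *
a=cam("wrist")["frame"][150:350,260:520]; b=cam("scene")["frame"][240:310,240:310]
cv2.imwrite("pics/w3c.png",np.hstack([cv2.resize(b,(420,420),interpolation=cv2.INTER_CUBIC),cv2.resize(a,(546,420),interpolation=cv2.INTER_CUBIC)[:,166:]]))
E
```

```text
t: 11.8
tool_pos: [0.5471, 0.1152, 0.3319]
orientation: [0.109, 1.571, -0.11]
force: [-0.5, 0.4, -6.5]
opening: 0.0146
t 11.8 pos [0.5471 0.1152 0.3319] yaw -8.01199700278957 toolx [-0.0026 -0.0003 -1.    ] F [-0.4884  0.4142 -6.4529] T [-0.0553 -0.1316 -0.0463] open 0.014600440741511813
need tool shift [-0.0006  0.0003  0.0288]
need rotvec [-0.002  -0.0025  0.0007]
```

View pics/w3c.png

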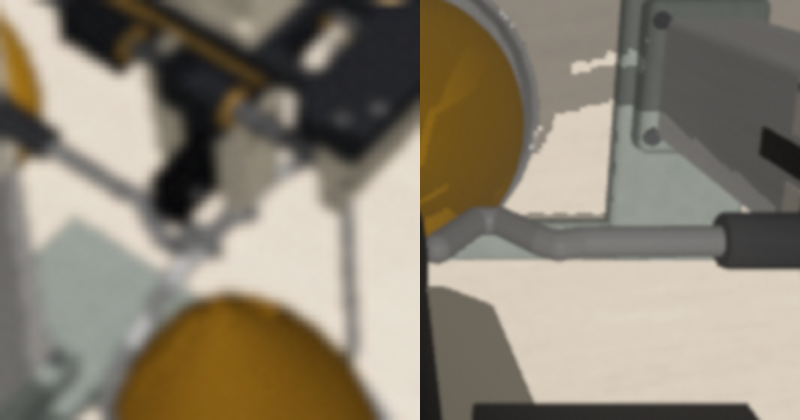

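```bash
python3 -m inch '[[[-0.001,0,0.002,0,0,0,0],[0,0,0.004,0,0,0,0],[0,0,0.004,0,0,0,0],[0,0,0.004,0,0,0,0],[0,0,0.003,0,0,0,0],[0,0,0.002,0,0,0,0],[0,0,0.002,0,0,0,0],[0,0,0,0,0,0,0],[0,0,0,0,0,0,0]]]' 40
python3 st.py .5757 .1114 .3324 -7.9
python3 - <<'E'
from h import *
a=cam("top")["frame"][150:240,180:270]; b=cam("scene")["frame"][230:300,230:300]
cv2.imwrite("pics/w4c.png",np.hstack([cv2.resize(b,(400,400),interpolation=cv2.INTER_CUBIC),cv2.resize(cam("wrist")["frame"][200:360,240:400],(400,400),interpolation=cv2.INTER_CUBIC)]))
E
```

```text
t: 12.8
tool_pos: [0.5697, 0.1121, 0.3329]
orientation: [0.109, 1.57, -0.11]
force: [0.4, 0.4, -6.9]
opening: 0.0147
t 12.8 pos [0.5697 0.1121 0.3329] yaw -8.002800210838608 toolx [-0.0024 -0.0003 -1.    ] F [ 0.4339  0.398  -6.9077] T [-0.075  -0.1389 -0.0354] open 0.01468684021980505
need tool shift [0.0005 0.0002 0.006 ]
need rotvec [-0.0018 -0.0024  0.0007]
```

View pics/w4c.png

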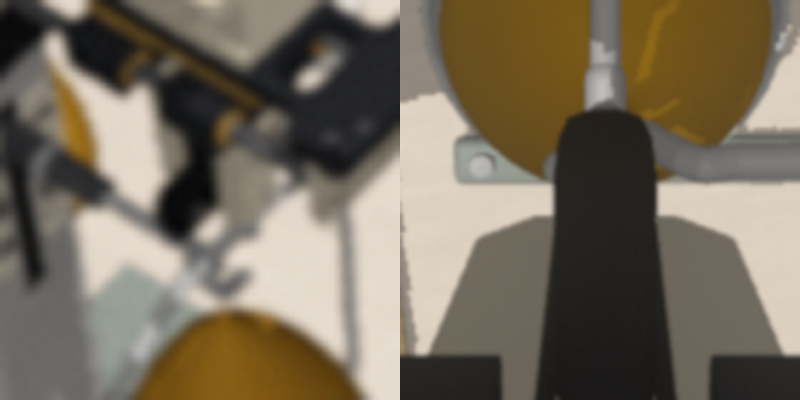

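```bash
python3 -m inch '[[[0,0,0.002,0,0,0,0],[0,0,0.002,0,0,0,0],[0,0,0.001,0,0,0,0],[0,0,0.001,0,0,0,0],[0,0,0,0,0,0,0],[0.001,0,0,0,0,0,0],[0.0015,0,0,0,0,0,0],[0.0015,0,0,0,0,0,0],[0.0015,0,0,0,0,0,0],[0.0015,0,0,0,0,0,0],[0.0015,0,0,0,0,0,0],[0.0015,0,0,0,0,0,0],[0,0,0,0,0,0,0]]]' 40
python3 st.py .5757 .1114 .3083 -7.9
```

```text
t: 14.25
tool_pos: [0.5758, 0.1113, 0.3219]
orientation: [0.109, 1.571, -0.11]
force: [-0.4, 0.0, -6.7]
opening: 0.0149
t 14.25 pos [0.5758 0.1113 0.3219] yaw -7.990906979357357 toolx [-0.0026 -0.0003 -1.    ] F [-0.3715  0.0253 -6.6559] T [-0.0382 -0.0832  0.0041] open 0.014946968886625576
need tool shift [ 0.0136  0.0001 -0.0001]
need rotvec [-0.0016 -0.0025  0.0007]
```

```bash
python3 -m inch '[[[0.001,0,0,0,0,0,0],[0.001,0,0,0,0,0,0],[0.001,0,0,0,0,0,0],[0.001,0,0,0,0,0,0],[0.001,0,0,0,0,0,0],[0.001,0,0,0,0,0,0],[0.001,0,0,0,0,0,0],[0.001,0,0,0,0,0,0],[0.001,0,0,0,0,0,0],[0.001,0,0,0,0,0,0],[0.001,0,0,0,0,0,0],[0.001,0,0,0,0,0,0]]]' 40
python3 st.py .5757 .1114 .3083 -7.9
```

```text
t: 15.45
tool_pos: [0.5759, 0.1113, 0.3092]
orientation: [0.109, 1.57, -0.11]
force: [-0.9, 0.5, -6.7]
opening: 0.0145
t 15.45 pos [0.5759 0.1113 0.3092] yaw -7.9907374354042435 toolx [-0.002  -0.0003 -1.    ] F [-0.8614  0.4654 -6.6993] T [-0.029  -0.1423 -0.0046] open 0.014480782828986176
need tool shift [ 0.0009  0.0001 -0.0002]
need rotvec [-0.0016 -0.002   0.0006]
```

```bash
python3 -m inch '[[[0.001,0,0,0,0,0,0],[0.001,0,0,0,0,0,0],[0.001,0,0,0,0,0,0],[0.001,0,0,0,0,0,0],[0.001,0,0,0,0,0,0],[0.001,0,0,0,0,0,0]]]' 40
python3 st.py .5757 .1114 .3083 -7.9
python3 -c "
from h import *
cv2.imwrite('pics/w5.png',cv2.resize(cam('scene')['frame'][220:310,220:310],(540,540),interpolation=cv2.INTER_CUBIC))"
```

```text
t: 16.05
tool_pos: [0.5758, 0.1113, 0.303]
orientation: [0.109, 1.57, -0.11]
force: [-0.9, -0.3, -5.7]
opening: 0.0149
t 16.05 pos [0.5758 0.1113 0.303 ] yaw -7.988395340797089 toolx [-0.002  -0.0002 -1.    ] F [-0.9242 -0.2666 -5.7012] T [-0.0478  0.0073 -0.0074] open 0.014945073458705202
need tool shift [-0.0053  0.     -0.0001]
need rotvec [-0.0015 -0.0019  0.0005]
```

View pics/w5.png

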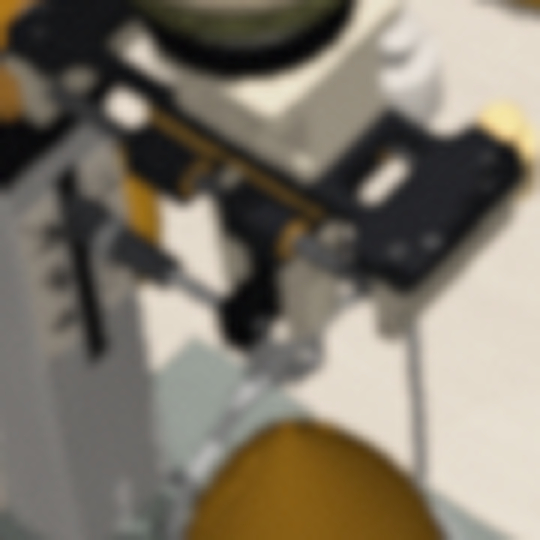

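```bash
python3 -m inch '[[[0.001,0,0,0,0,0,0],[0.001,0,0,0,0,0,0],[0.001,0,0,0,0,0,0],[0.001,0,0,0,0,0,0],[0.001,0,0,0,0,0,0],[0.001,0,0,0,0,0,0],[0.001,0,0,0,0,0,0],[0.001,0,0,0,0,0,0],[0.001,0,0,0,0,0,0],[0.001,0,0,0,0,0,0],[0.001,0,0,0,0,0,0],[0.001,0,0,0,0,0,0],[0.001,0,0,0,0,0,0],[0.001,0,0,0,0,0,0],[0.001,0,0,0,0,0,0],[0.001,0,0,0,0,0,0],[0.001,0,0,0,0,0,0],[0.001,0,0,0,0,0,0]]]' 40
python3 st.py .5757 .1114 .268 -7.9
```

```text
t: 17.9
tool_pos: [0.5756, 0.1115, 0.2848]
orientation: [0.109, 1.569, -0.109]
force: [-1.8, 0.3, -3.4]
opening: 0.0151
t 17.9 pos [0.5756 0.1115 0.2848] yaw -7.97579109285302 toolx [-0.0012  0.0001 -1.    ] F [-1.8415  0.279  -3.3645] T [-0.0488  0.3396 -0.0308] open 0.015054583420577484
need tool shift [ 0.0168 -0.0001  0.0001]
need rotvec [-0.0013 -0.0012  0.0001]
```

```bash
python3 -m inch '[[[0.001,0,-0.0003,0,0,0,0],[0.001,0,-0.0003,0,0,0,0],[0.001,0,0,0,0,0,0],[0.001,0,0,0,0,0,0],[0.001,0,0,0,0,0,0],[0.001,0,0,0,0,0,0],[0.001,0,0,0,0,0,0],[0.001,0,0,0,0,0,0],[0.001,0,0,0,0,0,0],[0.001,0,0,0,0,0,0],[0.001,0,0,0,0,0,0],[0,0,0,0,0,0,0]]]' 40
python3 -c "
from plant import telemetry as t,optics
import numpy as np
L=[]
for i in range(6):
    optics.read_camera('scene'); L.append(t.read_state()['force'])
print(np.mean(L,0),np.std(L,0))"
python3 st.py .5757 .1114 .268 -7.9
```

```text
t: 19.1
tool_pos: [0.5753, 0.1116, 0.2737]
orientation: [0.109, 1.568, -0.109]
force: [-2.8, 0.6, -1.4]
opening: 0.015
[-2.25867601  0.0512805  -0.76058201] [0.58531288 0.72978141 0.44697145]
t 19.4 pos [0.5753 0.1116 0.2739] yaw -7.978423675403545 toolx [ 0.0004  0.0001 -1.    ] F [-2.8162  0.9211 -0.518 ] T [-0.085  0.437  0.041] open 0.014731331877046859
need tool shift [ 0.0059 -0.0001  0.0004]
need rotvec [-0.0014  0.0004 -0.0002]
```

```bash
python3 -m inch '[[[0.0005,0,-0.0005,0,0,0,0],[0.0005,0,-0.0005,0,0,0,0],[0.0005,0,-0.0005,0,0,0,0],[0.0005,0,-0.0005,0,0,0,0],[0.0005,0,0,0,0,0,0],[0.0005,0,0,0,0,0,0],[0.0005,0,0,0,0,0,0],[0,0,0,0,0,0,0]]]' 40
cat > f.py <<'E'
from plant import telemetry as t,optics
import numpy as np
L=[]
for i in range(10):
    optics.read_camera('scene'); s=t.read_state(); L.append(np.r_[s['force'],s["wrist_torque"]])
print(np.mean(L,0).round(2),(np.std(L,0)/10**.5).round(2))
E
python3 f.py
python3 st.py .5757 .1114 .268 -7.9
```

```text
t: 20.2
tool_pos: [0.5749, 0.1116, 0.2713]
orientation: [0.11, 1.563, -0.109]
force: [-0.2, 0.2, -0.0]
opening: 0.0147
[-0.09 -0.46 -0.96 -0.12 -0.04  0.02] [0.1  0.21 0.16 0.   0.01 0.01]
t 20.7 pos [0.5749 0.1116 0.2715] yaw -8.002562012385276 toolx [ 0.0054  0.0001 -1.    ] F [ 0.2943 -0.2388 -1.1489] T [-0.1233 -0.0127  0.0231] open 0.014694138599756738
need tool shift [ 0.0035 -0.0001  0.0008]
need rotvec [-0.0018  0.0053 -0.0008]
```

```bash
python3 -m inch '[[[0.0005,0,0,0,0,0,0],[0.0005,0,0,0,0,0,0],[0.0005,0,0,0,0,0,0],[0.0005,0,0,0,0,0,0],[0.0005,0,0,0,0,0,0],[0.0005,0,0,0,0,0,0],[0.0005,0,0,0,0,0,0],[0.0005,0,0,0,0,0,0],[0,0,0,0,0,0,0]]]' 40
python3 f.py
python3 st.py .5757 .1114 .268 -7.9
```

```text
t: 21.6
tool_pos: [0.5749, 0.1116, 0.2673]
orientation: [0.11, 1.563, -0.109]
force: [-0.3, -0.9, -0.1]
opening: 0.0147
[-0.44 -0.37 -0.2  -0.12  0.04 -0.02] [0.18 0.2  0.13 0.01 0.01 0.01]
t 22.1 pos [0.5749 0.1116 0.2674] yaw -7.99928954690519 toolx [ 0.0055  0.     -1.    ] F [-0.9918 -0.6786 -0.083 ] T [-0.1338  0.0689 -0.0569] open 0.014289879371737382
need tool shift [-0.0006 -0.0001  0.0008]
need rotvec [-0.0017  0.0055 -0.0008]
```

```bash
python3 -m inch '[[[0.0005,0,0,0,0,0,0],[0.0005,0,0,0,0,0,0],[0,0,0,0,0,0,0],[0,0,0,0,0,0,0]]]' 40
python3 f.py; python3 f.py
python3 st.py .5757 .1114 .268 -7.9
```

```text
t: 22.5
tool_pos: [0.5749, 0.1116, 0.2663]
orientation: [0.11, 1.562, -0.109]
force: [-0.7, -1.2, 0.4]
opening: 0.0149
[-0.56 -0.4   0.03 -0.13  0.05  0.  ] [0.12 0.18 0.17 0.01 0.01 0.01]
[-0.44 -0.61  0.09 -0.14  0.02 -0.  ] [0.14 0.12 0.24 0.01 0.01 0.01]
t 23.5 pos [0.575  0.1116 0.2663] yaw -8.00264788001143 toolx [ 0.0055  0.0001 -1.    ] F [ 0.1159 -0.9382 -0.628 ] T [-0.1438  0.0223 -0.0439] open 0.015131492600025413
need tool shift [-0.0017 -0.0001  0.0008]
need rotvec [-0.0018  0.0055 -0.0009]
```

```bash
python3 -m inch '[[[0,0,0,0,0,0,0],[0,0,0,0,0,0,0]]]' 15
python3 -m inch '[[[0,0,0,0,0,0,0],[0,0,0,0,0,0,0],[0,0,0,0,0,0,0],[0,0,0,0,0,0,0]]]' 3
python3 f.py
python3 -m inch '[[[0,0,0,0,0,0,0.165],[0,0,0,0,0,0,0.17],[0,0,0,0,0,0,0.18],[0,0,0,0,0,0,0.2],[0,0,0,0,0,0,0.25],[0,0,0,0,0,0,0.3],[0,0,0,0,0,0,0.35],[0,0,0,0,0,0,0.4]]]' 3
python3 f.py
python3 st.py .5757 .1114 .268 -7.9
python3 - <<'E'
from h import *
cv2.imwrite("pics/w6.png",np.hstack([cv2.resize(cam("scene")["frame"][210:330,210:330],(400,400),interpolation=cv2.INTER_CUBIC),cv2.resize(cam("wrist")["frame"][160:360,220:420],(400,400),interpolation=cv2.INTER_CUBIC)]))
E
```

```text
t: 23.7
tool_pos: [0.575, 0.1116, 0.2663]
orientation: [0.11, 1.562, -0.109]
force: [-0.8, -0.4, -0.4]
opening: 0.0147
t: 24.1
tool_pos: [0.575, 0.1117, 0.2663]
orientation: [0.11, 1.562, -0.109]
force: [-1.0, -0.6, 0.2]
opening: 0.0152
[-0.73 -0.3  -0.01 -0.11  0.03  0.  ] [0.21 0.1  0.19 0.01 0.01 0.01]
t: 25.4
tool_pos: [0.5753, 0.1119, 0.2665]
orientation: [0.11, 1.562, -0.109]
force: [0.1, -0.1, -0.1]
opening: 0.0352
[-0.05 -0.17 -0.12 -0.05 -0.07  0.  ] [0.14 0.2  0.13 0.01 0.01 0.01]
t 25.9 pos [0.5753 0.1119 0.2665] yaw -7.990571650410873 toolx [ 0.0064  0.0005 -1.    ] F [ 0.7303 -0.3811  0.1219] T [-0.0413 -0.0743  0.0059] open 0.03713550624288922
need tool shift [-0.0015 -0.0004  0.0005]
need rotvec [-0.0016  0.0063 -0.0014]
```

View pics/w6.png

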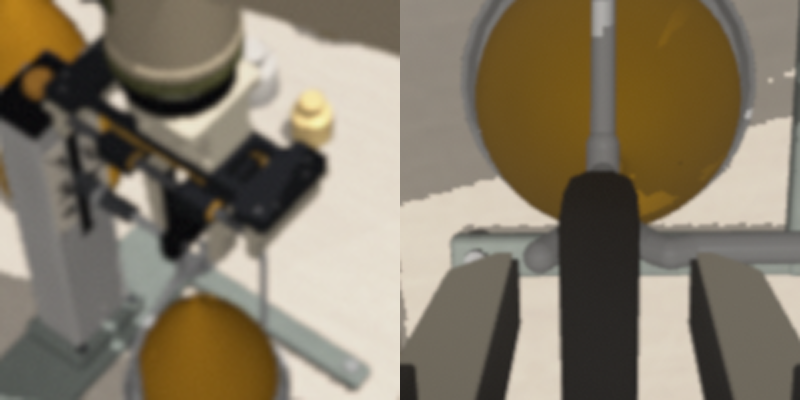

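```bash
python3 -m inch '[[[-0.002,0,0,0,0,0,0.45],[-0.005,0,0,0,0,0,0.45],[-0.008,0,0,0,0,0,0.45],[-0.01,0,0,0,0,0,0.45],[-0.01,0,0,0,0,0,0.45],[-0.01,0,0,0,0,0,0.45],[-0.01,0,0,0,0,0,0.45],[-0.015,0,0,0,0,0,0.45],[-0.015,0,0,0,0,0,0.45],[-0.02,0,0,0,0,0,0.45],[-0.02,0,0,0,0,0,0.45],[-0.02,0,0,0,0,0,0.45],[0,0,0,0,0,0,0.45],[0,0,0,0,0,0,0.45],[0,0,0,0,0,0,0.45],[0,0,0,0,0,0,0.45],[0,0,0,0,0,0,0.45],[0,0,0,0,0,0,0.45]]]'
python3 st.py
python3 - <<'E'
from h import *
a=cam("scene")["frame"]
import subprocess
cv2.imwrite("pics/w7.png",np.hstack([cv2.resize(a[200:360,180:340],(400,400),interpolation=cv2.INTER_CUBIC),cv2.resize(cam("wrist")["frame"][100:420,160:480],(400,400),interpolation=cv2.INTER_CUBIC)]))
E
```

```text
t: 27.8
tool_pos: [0.5738, 0.1117, 0.4243]
orientation: [0.11, 1.56, -0.108]
force: [0.2, 0.1, -0.4]
opening: 0.0421
t 27.8 pos [0.5738 0.1117 0.4243] yaw -7.993366150488579 toolx [ 0.0078  0.0007 -1.    ] F [ 0.1628  0.1218 -0.3866] T [-0.0502 -0.0372  0.0239] open 0.04213075101843532
```

View pics/w7.png

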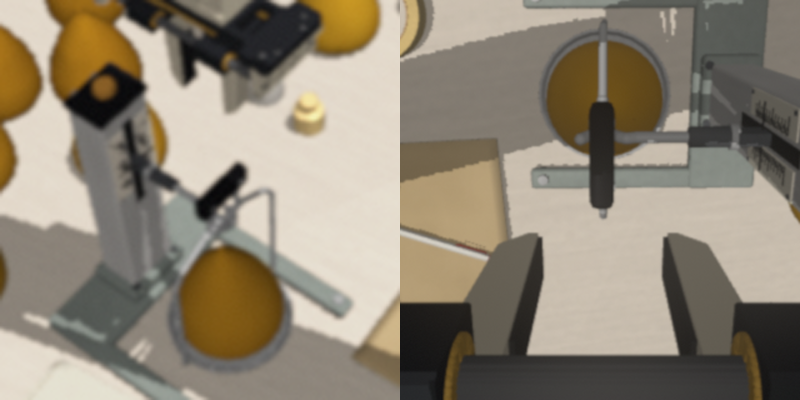

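```bash
python3 -m inch '[[[0,0,0,0,0,0,0.45],[0,0,0,0,0,0,0.45],[0,0,0,0,0,0,0.45],[0,0,0,0,0,0,0.45],[0,0,0,0,0,0,0.45],[0,0,0,0,0,0,0.45],[0,0,0,0,0,0,0.45],[0,0,0,0,0,0,0.45],[0,0,0,0,0,0,0.45],[0,0,0,0,0,0,0.45],[0,0,0,0,0,0,0.45],[0,0,0,0,0,0,0.45],[0,0,0,0,0,0,0.45],[0,0,0,0,0,0,0.45],[0,0,0,0,0,0,0.45],[0,0,0,0,0,0,0.45]]]'
python3 - <<'E'
from h import *
F=[cam("scene")["frame"][240:360,240:310].astype(float) for i in range(5)]
print([np.abs(f-F[0]).mean().round(2) for f in F[1:]],[cv2.phaseCorrelate(cv2.cvtColor(f.astype(np.uint8),6).astype(float),cv2.cvtColor(F[0].astype(np.uint8),6).astype(float))[0] for f in F[1:]])
from plant import workorder
print(workorder.close_job())
E
```

```text
t: 29.5
tool_pos: [0.5738, 0.1117, 0.4243]
orientation: [0.11, 1.56, -0.108]
force: [-0.6, 0.4, -0.2]
opening: 0.0419
[np.float64(0.6), np.float64(0.59), np.float64(0.59), np.float64(0.59)] [(-0.0027641264743252236, 0.010260748656946816), (-0.014978685958865867, -0.014785569664304887), (-0.027893716318672546, -0.032768721136456236), (-0.01705750559717245, -0.0008521814275042061)]
the job is handed in; nothing more can be done
None
```

The carrier with the cheese is hanging freely on the spring balance, and I handed the job in at about 30 s of the 70 s allowed. The hand-in gives no verdict.

- **Lift and seating:** I gripped the carrier by its black grip and led the bail bar over the hook tip. The bar then went down into the V at about 1 cm/s.
- **Handing over the load:** I kept hold until the averaged vertical force in the hand was within 0.2 N of zero. The pointer should then have been about 42 mm down, which matches a load of roughly 0.7 kg, though I did not read the pointer directly. I then dropped the grip force to 3 N, opened the fingers and withdrew straight up.
- **Last checks:** the last pictures show the bar on the hook, the carrier about level, the cheese upright in its dish and the gripper well clear. Five scene pictures taken over about 0.25 s just before hand-in shifted by less than 0.04 pixel, so nothing visible was swinging.
- **Disagreements:** the wrist camera placed the carrier about 3 mm off sideways from where the robot's own position put it, so I took a middle value. A sideways force of 2–3 N on the hook appeared during lowering, and I took it out with a 0.4 mm shift before letting go.
- **Not measured:** I did not measure the pointer's speed or re-measure the other things on the table. The arm's path stayed clear of them.

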